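# Shut and lock the specimen case with its quarter-turn fastener

### The job

Shut the blue lid of the grey specimen case, then lock it with the orange wing fastener: press the wing down against its spring until its cam is clear, turn it a quarter turn clockwise (seen from above) while it is held down, and let go so that the cam catches. Work gently and by feel, without ramming the wing against its bottom stop or forcing it round before the cam is clear, and leave the things round the case where they stand.

Things in the scene. Friction and masses are not known exactly. Their poses are not given: they have to be found in the camera images.
- case: grey open-topped specimen case fixed to the desk, 150 (x) x 160 (y) x 58 mm high, walls 5 mm, a petri dish lies inside. Origin under its centre on the desk; x points to its back (hinge side), -x to its front (robot side), z up.
- case_lid (a joint): hinge of the blue lid, rad: 0 shut, grows as it opens (to 1.3). Stiff hinge: the lid stays where it is left and must be pushed shut; a light push of 1 to 5 N on its upper face near the free front edge does it.
- case_lid_hinge (a point): middle of the lid's hinge line, 75 mm behind the case's centre, 58 mm above the desk; the line runs along the case's y. The lid is 6 mm thick (underside on the hinge line), 160 mm wide, its front edge 157 mm from the hinge line. The fastener's axis crosses it at right angles 120 mm from the hinge line, mid-width; 35 mm or more beside the axis its upper face is clear for pushing.
- wing (a joint): turn of the orange wing, rad: 0 unlocked (long side along the case's x, front to back, pointing at the white dot), grows clockwise seen from above, about 1.57 locked (long side along the case's y, pointing at the two green dots), end stop 1.62. With the wing up, the cam sits in its slot and lets it turn only about 0.3 rad.
- wing_top (a point): top centre of the orange wing, on the fastener's axis, 116 mm above the desk with lid shut and wing up. The wing is a block 36 long x 10 thick x 23 mm high with upright flat sides; it stands on a black round flange.
- wing_flange (a point): centre of the black flange's top, 23 mm below wing_top; 38 mm diameter, 4 mm thick, underside 25 mm above the lid. The head goes down on a spring: 3 N to start, then 0.35 N per mm. With the lid shut the cam is clear once pressed 6 to 18 mm (differs by case, not visible); 2 mm deeper is a hard stop. Turned and let go, it springs up 4 mm into its notch and stays 2 to 14 mm lower than unlocked.
- socket: metal socket inside the case's front wall that receives the cam, fixed to the case 45 mm in front of its centre, 42 x 46 mm, origin at desk level below the fastener's axis. Its catch breaks if the cam bears on it with more than 15 N.
- timer: white kitchen timer, 64x64x19 mm, origin under its centre; bystander
- stain_bottle_a: one of two small amber dropper bottles with black caps behind the case, 30 mm wide, 74 mm high, origin under its centre; bystander
- marker: black felt marker lying, 138 mm long, 11 mm thick, origin under its middle; bystander

How it is judged:
By the outcome, as a careful person would: the job done as asked, in the order asked, and still so for the second after the job is handed in, with the robot touching nothing.
It also fails if it takes over 58 s, if anything falls off the work surface, if the arm or the gripper's body presses on something with over 40 N, if the wrist force passes 120 N, or if a joint passes its speed limit or range.

### The arm

A 6-joint arm with a two-finger parallel gripper is mounted at the origin on a cart in front of the work surface, level with it; the furniture and walls round the work are solid. World frame = base frame: x ahead of the robot, y to its left, z up, the work surface at z = 0. Lengths are in m, angles in degrees, forces in N, time in s.
With the tool pointing down it reaches from about 0.3 to 0.75 m from the base axis. Payload 8.5 kg.
Tool frame: the origin (TCP) lies between the finger pads; the fingertips stand 22 mm ahead of it and the grasp point (between the pads) lies 3 mm ahead of it (env.nose_length is the distance from the TCP to the fingertips, in m); z points along the fingers, x is the direction in which the jaws open and shut, and the axes are right-handed (so a half turn about z gives the same grasp; the last joint's range is limited). The gripper opens to 85 mm and grips with 20 to 120 N. Pads are 22 mm wide; open, the fingers measure 114 mm over their backs; the gripper's body (76 mm by 85 mm) begins 54 mm behind the grasp point. The pads swing forward as they close: fully open they stand 13 mm farther back than shut.
Start: joints at [55.044, 21.807, 74.336, -0, 83.858, -12.336], TCP at [0.212, 0.508, 0.23] pointing down, gripper open.
Joint ranges: [-178.18, 178.18], [-50.72, 133.34], [12.68, 142.11], [-81.47, 261.47], [9.98, 163.14], [-165.26, 165.26]. Speed limits (degrees/s): [136.94, 136.94, 180, 180, 180, 180].

### API

Orientations are given as a 3x3 rotation matrix whose columns are the frame's x, y, z axes.
In Python, from rig import env gives the robot as it stands.
- The arm moves only by the tool arm_command, never from a script. Its argument "steps" is a list of rows, each an object with "delta_pos": the shift along the world's x, y, z in mm, a list of three; "dr": the turn, a rotation vector about the world's x, y, z in degrees, a list of three. In form: [{"delta_pos": [dx, dy, dz], "dr": [wx, wy, wz]}, ...]. A call has 1 to 20 rows; each row shifts and turns the commanded pose from where the row before left it; what a row does not reach is not made up. A row lasts 1/10 s, in which the tool goes at most 50 mm and 8.59 degrees, less where a joint would pass 70% of its speed; a pose out of reach is approached as far as the arm can. A call with a gripper value outside its range is refused whole. "grip" is the opening, from 0 (shut) to 1 (fully open), set as the call begins (left out, the last holds). The fingers move at their own pace and stop on an object; "squeeze" is the grip in N (left out, the last holds). Time passes only in rows, so rows that do not move let the fingers close. It gives the time, the measured TCP pose, the force and the opening at its end, in the units of the state.
- env.observe(): the state, without advancing time (a new reading comes with each control period).
- env.get_image(name): name is "side" or "top"; returns the picture (420x560x3 uint8, blue, green, red); there is no depth.
- env.get_calibration(name): a dict with "fx", "fy", "cx", "cy" (pixels), "view" (4x4, takes a point from world to camera coordinates). Camera axes: x right, y up, looking along -z (the intrinsics and any distortion apply to the point x, -y, -z); pixel columns grow to the right and rows downward; lengths in m; the calibration is good to about 2 mm. A picture is of the moment at which its call begins. get_calibration takes no time and is no camera call.
- env.close_job(): hands the job in, once; it reports no verdict.
The state is a dict: "time_s": time; "q": joint angles; "qvel": joint speeds; "joint_efforts": joint torques, N m; "position": TCP position; "tool_rot": TCP orientation; "ft_force": force on the tool from outside, world axes, zero at the start; "wrist_torque": the same for the moment, N m; "grip_width": finger opening in m.
Only numpy, scipy, OpenCV 4.12 (cv2) and the standard library are available. Lean on these libraries where they do the work, as an engineer would, in place of code of your own. Each camera call takes 0.05 s, during which the arm holds its last target. There are 200 camera calls.

## Working session

There is one attempt and no reset: what is moved stays moved. The work goes in short steps, Python scripts to look and compute and a tool call to move; the robot and the scene stay as the last step left them, time stands still between calls to the robot, and variables do not carry over. Pictures are saved under pics/ and viewed, about 8 in all and at most 12, crops included, and the job is handed in when it is done.

Besides the shell and the picture viewer there is one more tool, called after "Request:" in YAML: its name, and indented under it one key for each argument. arm_command: Moves the arm, as the interface text tells. Its arguments: {"type":"object","properties":{"steps":{"type":"array"},"grip":{"type":"number"},"squeeze":{"type":"number"}},"required":["steps"]}

```bash
ls; mkdir -p pics; python3 - <<'E'
from rig import env
import cv2,numpy as np
for n in("side","top"):
    cv2.imwrite(f"pics/{n}0.png",env.get_image(n))
    c=env.get_calibration(n);print(n,{k:(np.round(v,4).tolist() if k=="view" else v) for k,v in c.items()})
print(env.observe(), env.nose_length)
E
```

```text
pics
side {'fx': 461.64223905822865, 'fy': 461.64223905822865, 'cx': 268.2730307185283, 'cy': 210.60184783710739, 'view': [[0.8779, -0.4783, 0.0247, -0.5716], [0.195, 0.4041, 0.8937, -0.1811], [-0.4374, -0.7797, 0.448, -1.0107], [0.0, 0.0, 0.0, 1.0]]}
top {'fx': 524.1960649693998, 'fy': 524.1960649693998, 'cx': 281.2834429609711, 'cy': 202.37995106525605, 'view': [[-0.0084, -0.9999, 0.0084, -0.0942], [0.9973, -0.0077, 0.0725, -0.6327], [-0.0724, 0.009, 0.9973, -1.3999], [0.0, 0.0, 0.0, 1.0]]}
{'time_s': 0.1, 'q': array([ 5.50438122e+01,  2.18374923e+01,  7.43800579e+01,  1.84420047e-03,
        8.38588589e+01, -1.23372075e+01]), 'qvel': array([ 0.01928101, -0.16475715, -0.17883679,  0.03674753, -0.11888682,
       -0.12034435]), 'joint_efforts': array([ 2.93235491e-03, -4.49220693e+01, -2.31659657e+01, -2.03876589e-04,
        3.64801948e-03,  1.13015253e-05]), 'position': array([0.21137945, 0.50746644, 0.22977221]), 'tool_rot': array([[ 3.84603819e-01,  9.23081404e-01, -7.90309161e-04],
       [ 9.23080832e-01, -3.84604501e-01, -1.07466142e-03],
       [-1.29595643e-03, -3.16200352e-04, -9.99999110e-01]]), 'ft_force': array([-0.09899553, -0.2811947 ,  0.40574589]), 'wrist_torque': array([ 9.54114375e-05,  1.50003565e-02, -2.14504945e-02]), 'grip_width': 0.08474083195389256} 0.022
```

View pics/side0.png

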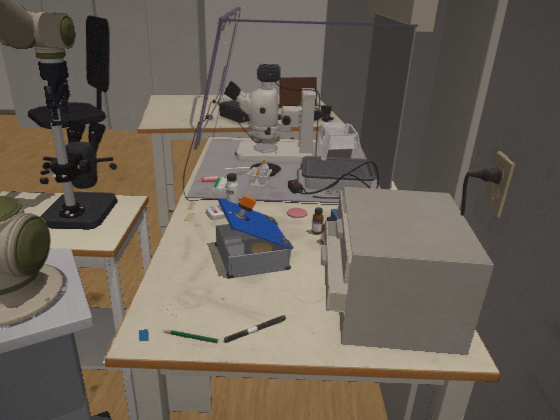

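View pics/top0.png

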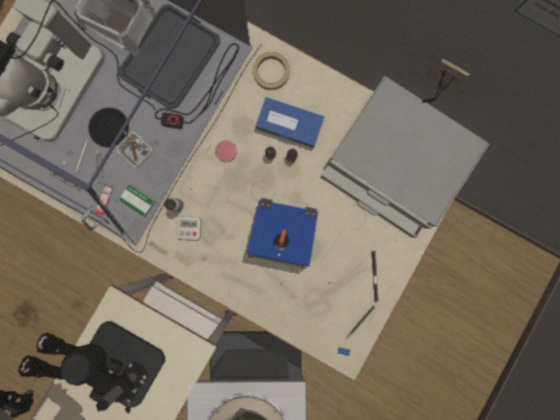

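Side: case at about (255,240), lid half open, wing at (247,203). Top: lid at (283,235), hinges at (266,203) and (311,211), wing (283,239). I'll crop both for detail.

```bash
python3 - <<'E'
import cv2,numpy as np
s=cv2.imread("pics/side0.png");t=cv2.imread("pics/top0.png")
a=cv2.resize(s[185:285,200:300],None,fx=4,fy=4,interpolation=2)
b=cv2.resize(t[190:290,235:335],None,fx=4,fy=4,interpolation=2)
cv2.imwrite("pics/c0.png",np.hstack([a,b]))
E
```

```text
(no output)
```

View pics/c0.png

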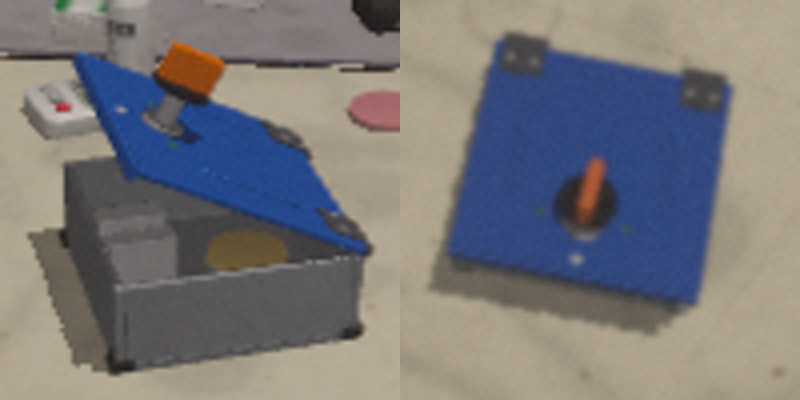

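```bash
cat > h.py <<'E'
import numpy as np
from rig import env
C={n:env.get_calibration(n) for n in("side","top")}
def ray(n,u,v):
    c=C[n];V=np.array(c["view"]);R,t=V[:3,:3],V[:3,3]
    d=R.T@np.array([(u-c["cx"])/c["fx"],-(v-c["cy"])/c["fy"],-1]);return -R.T@t,d
def plane(n,u,v,z):
    o,d=ray(n,u,v);return o+d*(z-o[2])/d[2]
def tri(p,q):
    (a,d),(b,e)=ray("side",*p),ray("top",*q)
    s=np.linalg.lstsq(np.c_[d,-e],b-a,rcond=None)[0];x,y=a+s[0]*d,b+s[1]*e
    return (x+y)/2,np.linalg.norm(x-y)
def proj(n,p):
    c=C[n];V=np.array(c["view"]);k=V[:3,:3]@p+V[:3,3]
    return c["cx"]+c["fx"]*k[0]/-k[2],c["cy"]+c["fy"]*-k[1]/-k[2]
E
python3 - <<'E'
from h import *
np.set_printoptions(precision=4,suppress=True)
S=lambda x,y:(200+x/4,185+y/4)
T=lambda x,y:(235+(x-400)/4,190+y/4)
for n,p in dict(FR=(118,368),BR=(358,338),FL=(65,240)).items(): print(n,plane("side",*S(*p),0))
for n,p in dict(FRt=(115,287),BRt=(362,255),FLt=(65,163)).items(): print(n,plane("side",*S(*p),.058))
hl,hr=plane("top",*T(499,38),.06),plane("top",*T(732,88),.06);print("hinge",hl,hr,np.linalg.norm(hl-hr))
fr=tri(S(130,178),T(695,303));fl=tri(S(78,58),T(447,255));w=tri(S(193,56),T(597,160));print("lid FR",fr,"FL",fl,"wing",w)
E
```

```text
FR [ 0.4597 -0.1605  0.    ]
BR [ 0.6027 -0.1966  0.    ]
FL [ 0.4887 -0.0118  0.    ]
FRt [ 0.4577 -0.1627  0.058 ]
BRt [ 0.6032 -0.1953  0.058 ]
FLt [ 0.4898 -0.013   0.058 ]
hinge [ 0.6373 -0.0421  0.06  ] [ 0.603  -0.1958  0.06  ] 0.15751023482119603
lid FR (array([ 0.4659, -0.1657,  0.1289]), np.float64(0.0011410467107314255)) FL (array([ 0.4985, -0.0122,  0.1307]), np.float64(0.004503788930677658)) wing (array([ 0.5467, -0.1011,  0.1602]), np.float64(0.01666828057939948))
```

Case centre comes out at about (0.547,-0.104), yaw -12.5°, from both views and with sizes consistent; lid angle is about 0.45. A tall stand on the neighbouring desk, top (100,350), may lie on the path, so I check it first.

```bash
python3 - <<'E'
from h import *
import cv2
p=env.observe()["position"];print(p,proj("side",p),proj("top",p))
for z in (0,.1,.2): print(z,proj("side",np.array([.3,.35,z])))
s=cv2.imread("pics/side0.png");t=cv2.imread("pics/top0.png")
a=cv2.resize(s[0:230,0:150],None,fx=2.5,fy=2.5,interpolation=2)
b=cv2.resize(t[270:420,0:150],None,fx=2.5,fy=2.5,interpolation=2)
b=cv2.copyMakeBorder(b,0,a.shape[0]-b.shape[0],0,0,0)
cv2.imwrite("pics/c1.png",np.hstack([a,b]))
E
```

```text
[0.21137945 0.50746644 0.22977221] (np.float64(62.21805377223009), np.float64(121.13268243292082)) (np.float64(14.419619036754113), np.float64(383.90123262864233))
0 (np.float64(113.07973422860653), np.float64(204.45601005664253))
0.1 (np.float64(108.83704144737993), np.float64(174.14122030231243))
0.2 (np.float64(104.30747701058507), np.float64(141.77668186867464))
```

View pics/c1.png

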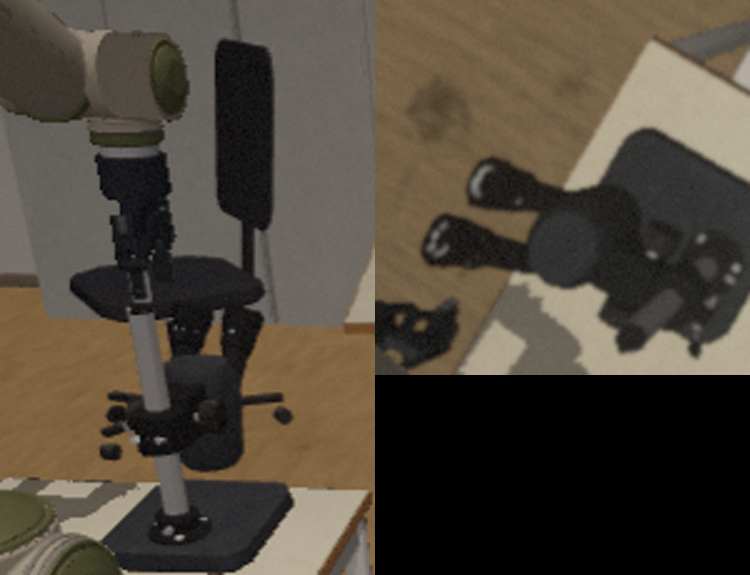

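```bash
python3 - <<'E'
from h import *
np.set_printoptions(precision=3,suppress=True)
T=lambda x,y:((x-375)/2.5,270+y/2.5)
S=lambda x,y:(x/2.5,y/2.5)
for n,a,b in [("poletop",(140,280),(625,340)),("polebase",(178,515),(712,250)),("head",(200,360),(563,250)),("eyeA",(190,310),(435,240)),("eyeB",(245,315),(490,180)),("plate cor",(285,490),(645,130))]:
    print(n,*tri(S(*a),T(*b)))
E
```

```text
poletop [0.185 0.287 0.313] 0.0024189064424666867
polebase [0.187 0.289 0.045] 0.016833442635043022
head [0.235 0.385 0.192] 0.006224374401564271
eyeA [0.248 0.492 0.221] 0.0016263827230223343
eyeB [0.302 0.442 0.221] 0.00036836375824021093
plate cor [0.312 0.368 0.018] 0.006556214734961427
```

Side crop: microscope pole top at about crop (140,280), with the eyepieces right next to the gripper. I triangulate the pole top at z 0.31 and the eyepieces at z 0.22. So I rise first and sweep over it at a small radius.

Request:
arm_command:
  steps:
    - {"delta_pos":[0,0,30],"dr":[0,0,0]}
    - {"delta_pos":[0,0,40],"dr":[0,0,0]}
    - {"delta_pos":[0,0,40],"dr":[0,0,0]}
    - {"delta_pos":[0,0,40],"dr":[0,0,0]}
    - {"delta_pos":[0,0,0],"dr":[0,0,0]}

```text
time_s: 0.6
position: [0.2119, 0.5083, 0.3854]
tool_rot: [[0.385, 0.923, 0.005], [0.923, -0.385, 0.008], [0.009, 0.002, -1.0]]
ft_force: [0.2, -0.2, 0.2]
grip_width: 0.0854
```

Request:
arm_command:
  steps:
    - {"delta_pos":[25,-28,0],"dr":[0,0,0]}
    - {"delta_pos":[25,-28,0],"dr":[0,0,0]}
    - {"delta_pos":[25,-28,0],"dr":[0,0,0]}
    - {"delta_pos":[25,-28,0],"dr":[0,0,0]}
    - {"delta_pos":[25,-28,0],"dr":[0,0,0]}
    - {"delta_pos":[25,-28,0],"dr":[0,0,0]}
    - {"delta_pos":[14,-38,0],"dr":[0,0,0]}
    - {"delta_pos":[14,-38,0],"dr":[0,0,0]}
    - {"delta_pos":[14,-38,0],"dr":[0,0,0]}
    - {"delta_pos":[14,-38,0],"dr":[0,0,0]}
    - {"delta_pos":[14,-38,0],"dr":[0,0,0]}
    - {"delta_pos":[0,0,0],"dr":[0,0,0]}
  grip: 0
  squeeze: 20

```text
time_s: 1.8
position: [0.4327, 0.1463, 0.3791]
tool_rot: [[0.39, 0.921, -0.002], [0.921, -0.39, -0.001], [-0.002, -0.001, -1.0]]
ft_force: [-0.2, 0.7, -0.4]
grip_width: 0.0001
```

Request:
arm_command:
  steps:
    - {"delta_pos":[13.5,-31.5,-30],"dr":[0,0,1.7]}
    - {"delta_pos":[13.5,-31.5,-30],"dr":[0,0,1.7]}
    - {"delta_pos":[13.5,-31.5,-30],"dr":[0,0,1.7]}
    - {"delta_pos":[13.5,-31.5,-30],"dr":[0,0,1.7]}
    - {"delta_pos":[13.5,-31.5,-30],"dr":[0,0,1.7]}
    - {"delta_pos":[13.5,-31.5,-30],"dr":[0,0,1.6]}
    - {"delta_pos":[0,0,0],"dr":[0,0,0]}
    - {"delta_pos":[0,0,0],"dr":[0,0,0]}

```text
time_s: 2.6
position: [0.5122, -0.039, 0.1995]
tool_rot: [[0.218, 0.976, -0.002], [0.976, -0.218, 0.001], [0.001, -0.002, -1.0]]
ft_force: [-0.2, 0.5, 0.3]
grip_width: 0.0004
```

Request:
arm_command:
  steps:
    - {"delta_pos":[0,0,-15],"dr":[0,0,0]}
    - {"delta_pos":[0,0,-15],"dr":[0,0,0]}
    - {"delta_pos":[0,0,-10],"dr":[0,0,0]}
    - {"delta_pos":[-1,0,-5],"dr":[0,0,0]}
    - {"delta_pos":[-1,0,-5],"dr":[0,0,0]}
    - {"delta_pos":[-1,0,-5],"dr":[0,0,0]}
    - {"delta_pos":[-1,0,-5],"dr":[0,0,0]}
    - {"delta_pos":[0,0,0],"dr":[0,0,0]}

```text
time_s: 3.4
position: [0.5082, -0.0393, 0.1399]
tool_rot: [[0.217, 0.976, -0.001], [0.976, -0.217, 0.0], [0.0, -0.001, -1.0]]
ft_force: [0.8, -0.2, 0.7]
grip_width: -0.0003
```

Request:
arm_command:
  steps:
    - {"delta_pos":[-2,0.5,-5],"dr":[0,0,0]}
    - {"delta_pos":[-2,0.5,-5],"dr":[0,0,0]}
    - {"delta_pos":[-2,0.5,-5],"dr":[0,0,0]}
    - {"delta_pos":[-2,0.5,-5],"dr":[0,0,0]}
    - {"delta_pos":[-1,0.5,-5],"dr":[0,0,0]}
    - {"delta_pos":[0,0,0],"dr":[0,0,0]}

```text
time_s: 4.0
position: [0.4991, -0.0367, 0.1146]
tool_rot: [[0.217, 0.976, -0.001], [0.976, -0.217, 0.0], [0.0, -0.001, -1.0]]
ft_force: [-0.6, 0.7, 0.1]
grip_width: 0.0001
```

Request:
arm_command:
  steps:
    - {"delta_pos":[-1,0,-4],"dr":[0,0,0]}
    - {"delta_pos":[-1,0,-4],"dr":[0,0,0]}
    - {"delta_pos":[-1,0,-4],"dr":[0,0,0]}
    - {"delta_pos":[0,0,-4],"dr":[0,0,0]}
    - {"delta_pos":[0,0,-4],"dr":[0,0,0]}
    - {"delta_pos":[0,0,-3],"dr":[0,0,0]}

```text
time_s: 4.6
position: [0.4965, -0.0368, 0.0919]
tool_rot: [[0.217, 0.976, -0.0], [0.976, -0.217, 0.0], [0.0, -0.0, -1.0]]
ft_force: [-0.5, 1.0, 0.8]
grip_width: 0.0001
```

```bash
python3 - <<'E'
from h import *
import cv2
s=env.get_image("side")
cv2.imwrite("pics/s1.png",cv2.resize(s[130:290,180:340],None,fx=4,fy=4,interpolation=2)[:600])
print(env.observe()["ft_force"])
E
```

```text
[-0.52942459  0.12133831 -0.47166263]
```

View pics/s1.png

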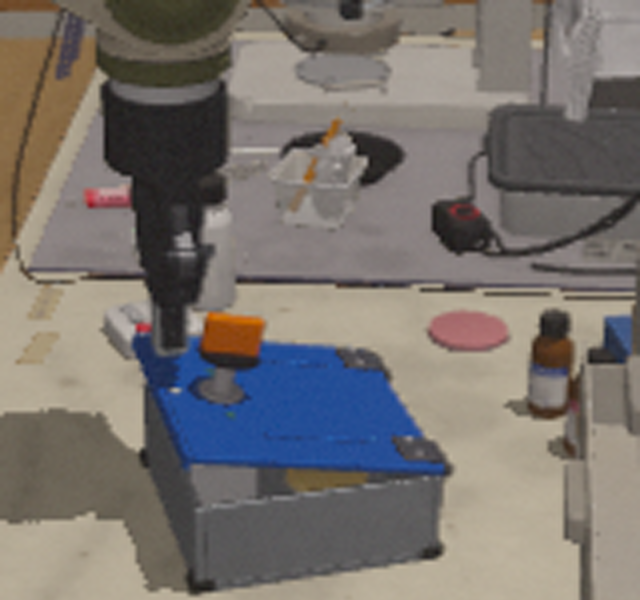

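```bash
python3 - <<'E'
from h import *
h=np.array([.620,-.119,.058]);X=np.array([.976,-.216,0]);Y=np.array([.216,.976,0]);Z=np.array([0,0,1.])
f=lambda p:(round((proj("side",p)[0]-180)*4),round((proj("side",p)[1]-130)*4))
for th in(0,.05,.1,.15,.2,.25):
    c,s=np.cos(th),np.sin(th); L=lambda a,y,n:h+(-c*X+s*Z)*a+Y*y+(s*X+c*Z)*n
    print(th,"FR",f(L(.157,-.08,.0)),"FL",f(L(.157,.08,.006)),"dot?",f(L(.12,0,.058)))
print("tip",f(env.observe()["position"]-[0,0,.022]), "caseFR",f(h-.15*X-.08*Y))
E
```

```text
0 FR (182, 511) FL (133, 373) dot? (215, 351)
0.05 FR (182, 499) FL (133, 362) dot? (220, 341)
0.1 FR (183, 487) FL (134, 351) dot? (225, 332)
0.15 FR (185, 475) FL (136, 340) dot? (231, 323)
0.2 FR (187, 463) FL (138, 329) dot? (237, 314)
0.25 FR (190, 451) FL (141, 318) dot? (244, 306)
tip (169, 381) caseFR (194, 509)
```

Picture: lid now about 0.18 rad open (front corner at (185,460)), finger end at (170,352), resting on the lid. It stands about 20 mm higher than the nose length says. I continue down by feel.

Request:
arm_command:
  steps:
    - {"delta_pos":[0,0,-3],"dr":[0,0,0]}
    - {"delta_pos":[0,0,-3],"dr":[0,0,0]}

```text
time_s: 4.85
position: [0.4966, -0.0368, 0.0862]
tool_rot: [[0.217, 0.976, 0.0], [0.976, -0.217, -0.0], [-0.0, 0.0, -1.0]]
ft_force: [-0.2, 0.4, -0.2]
grip_width: -0.0002
```

```bash
python3 - <<'E'
from h import *
import cv2
s=env.get_image("side");t=env.get_image("top")
a=cv2.resize(s[180:280,200:300],None,fx=4,fy=4,interpolation=2)
b=cv2.resize(t[190:290,235:335],None,fx=4,fy=4,interpolation=2)
cv2.imwrite("pics/s2.png",np.hstack([a,b]))
print(env.observe()["ft_force"],env.observe()["wrist_torque"],env.observe()["position"])
E
```

```text
[-0.68025607 -0.54204022 -0.24007587] [-0.02201955 -0.05910903 -0.02496055] [ 0.49642679 -0.03679203  0.08592118]
```

View pics/s2.png

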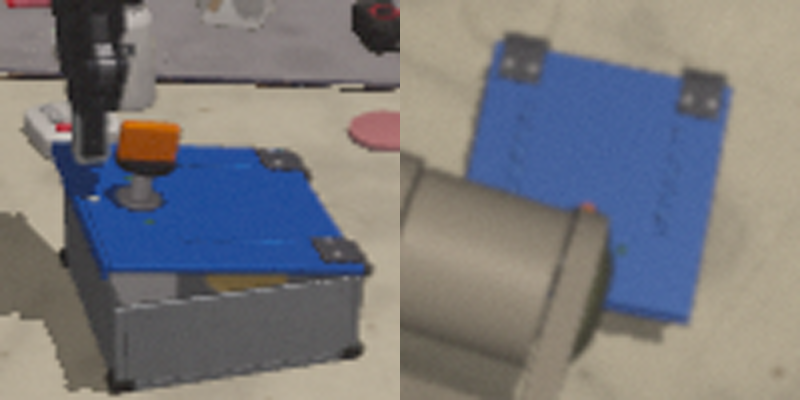

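Lid front edge still above the case rim (gap about 35 px in the crop) and following the finger.

Request:
arm_command:
  steps:
    - {"delta_pos":[0,0,-3],"dr":[0,0,0]}
    - {"delta_pos":[0,0,-3],"dr":[0,0,0]}
    - {"delta_pos":[0,0,-3],"dr":[0,0,0]}

```text
time_s: 5.25
position: [0.4965, -0.0368, 0.0771]
tool_rot: [[0.217, 0.976, -0.0], [0.976, -0.217, -0.0], [-0.0, -0.0, -1.0]]
ft_force: [-0.2, 0.7, 0.5]
grip_width: 0.0001
```

Request:
arm_command:
  steps:
    - {"delta_pos":[0,0,-2],"dr":[0,0,0]}
    - {"delta_pos":[0,0,-2],"dr":[0,0,0]}

```text
time_s: 5.45
position: [0.4965, -0.0368, 0.0731]
tool_rot: [[0.217, 0.976, -0.0], [0.976, -0.217, 0.0], [-0.0, -0.0, -1.0]]
ft_force: [-0.1, -0.3, 0.2]
grip_width: -0.0
```

Request:
arm_command:
  steps:
    - {"delta_pos":[0,0,-2],"dr":[0,0,0]}
    - {"delta_pos":[0,0,0],"dr":[0,0,0]}

```text
time_s: 5.65
position: [0.4965, -0.0368, 0.0711]
tool_rot: [[0.217, 0.976, -0.0], [0.976, -0.217, 0.0], [0.0, -0.0, -1.0]]
ft_force: [0.6, -0.1, -0.1]
grip_width: 0.0002
```

```bash
python3 - <<'E'
from h import *
import cv2
s=env.get_image("side")
cv2.imwrite("pics/s3.png",cv2.resize(s[180:280,200:300],None,fx=5,fy=5,interpolation=2))
o=env.observe();print(o["ft_force"],o["position"])
E
```

```text
[0.56029518 1.10401683 0.79356546] [ 0.49655839 -0.03682785  0.07121295]
```

View pics/s3.png

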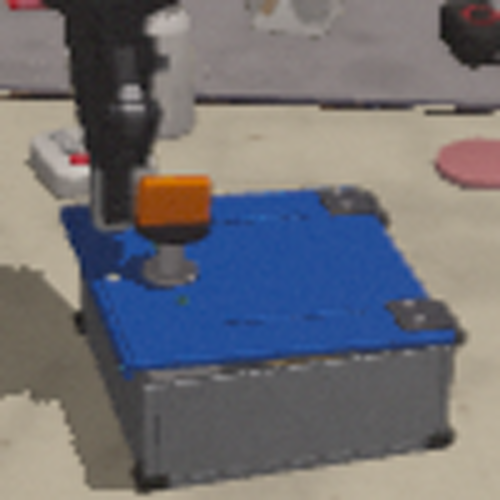

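Request:
arm_command:
  steps:
    - {"delta_pos":[0,0,-2],"dr":[0,0,0]}
    - {"delta_pos":[0,0,-2],"dr":[0,0,0]}

```text
time_s: 5.9
position: [0.4965, -0.0368, 0.0672]
tool_rot: [[0.217, 0.976, 0.0], [0.976, -0.217, -0.0], [-0.0, 0.0, -1.0]]
ft_force: [-0.6, -0.0, 1.3]
grip_width: 0.0001
```

Request:
arm_command:
  steps:
    - {"delta_pos":[0,0,-1],"dr":[0,0,0]}
    - {"delta_pos":[0,0,-1],"dr":[0,0,0]}

```text
time_s: 6.1
position: [0.4965, -0.0368, 0.0652]
tool_rot: [[0.217, 0.976, -0.0], [0.976, -0.217, 0.0], [0.0, -0.0, -1.0]]
ft_force: [0.4, -0.0, 0.2]
grip_width: -0.0002
```

Request:
arm_command:
  steps:
    - {"delta_pos":[0,0,-1],"dr":[0,0,0]}

```text
time_s: 6.2
position: [0.4965, -0.0368, 0.0643]
tool_rot: [[0.217, 0.976, -0.0], [0.976, -0.217, -0.0], [-0.0, -0.0, -1.0]]
ft_force: [-0.6, 0.8, -0.7]
grip_width: -0.0001
```

Request:
arm_command:
  steps:
    - {"delta_pos":[0,0,-1],"dr":[0,0,0]}

```text
time_s: 6.3
position: [0.4965, -0.0368, 0.0633]
tool_rot: [[0.217, 0.976, -0.0], [0.976, -0.217, 0.0], [0.0, -0.0, -1.0]]
ft_force: [-0.1, -0.5, -0.0]
grip_width: -0.0
```

Request:
arm_command:
  steps:
    - {"delta_pos":[0,0,-0.5],"dr":[0,0,0]}

```text
time_s: 6.4
position: [0.4965, -0.0368, 0.063]
tool_rot: [[0.217, 0.976, 0.0], [0.976, -0.217, -0.0], [0.0, 0.0, -1.0]]
ft_force: [-1.8, 0.3, 7.5]
grip_width: -0.0
```

```bash
python3 - <<'E'
from h import *
import cv2
s=env.get_image("side")
cv2.imwrite("pics/s4.png",cv2.resize(s[180:280,200:300],None,fx=5,fy=5,interpolation=2))
o=env.observe();print(o["ft_force"],o["position"])
E
```

```text
[-1.08834941  0.77212872  2.61155683] [ 0.49652991 -0.03681645  0.06301195]
```

View pics/s4.png

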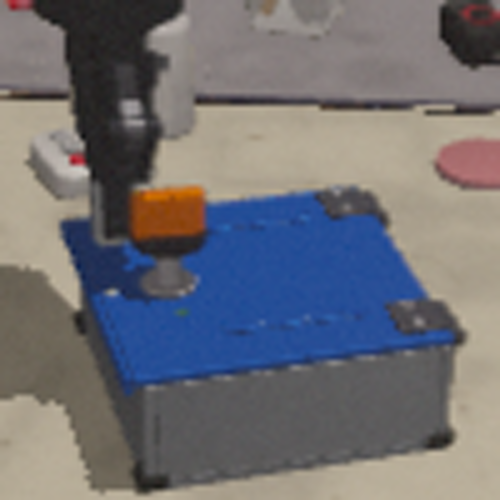

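Picture: the lid is flush with the rim and 7.5 N was felt at TCP z 0.063, so it is shut. Shut fingertips are therefore about level with the TCP, and I'll use that. Next I raise, open, and measure the wing.

Request:
arm_command:
  steps:
    - {"delta_pos":[0,0,10],"dr":[0,0,0]}
    - {"delta_pos":[0,0,40],"dr":[0,0,0]}
    - {"delta_pos":[0,0,40],"dr":[0,0,0]}
    - {"delta_pos":[0,0,20],"dr":[0,0,0]}
    - {"delta_pos":[0,0,0],"dr":[0,0,0]}

```text
time_s: 6.95
position: [0.4978, -0.0371, 0.1762]
tool_rot: [[0.217, 0.976, 0.006], [0.976, -0.217, -0.002], [-0.001, 0.007, -1.0]]
ft_force: [0.5, 1.3, -1.3]
grip_width: -0.0002
```

Request:
arm_command:
  steps:
    - {"delta_pos":[0,0,0],"dr":[0,0,0]}
    - {"delta_pos":[0,0,0],"dr":[0,0,0]}
    - {"delta_pos":[0,0,0],"dr":[0,0,0]}
    - {"delta_pos":[0,0,0],"dr":[0,0,0]}
  grip: 1

```text
time_s: 7.35
position: [0.4963, -0.0368, 0.1721]
tool_rot: [[0.217, 0.976, -0.002], [0.976, -0.217, 0.001], [0.0, -0.002, -1.0]]
ft_force: [0.2, -0.2, 0.2]
grip_width: 0.0581
```

```bash
cat > w.py <<'E'
from h import *
import cv2
np.set_printoptions(precision=4,suppress=True)
def wing(save=None):
    s=env.get_image("side")[185:285,200:300]
    hsv=cv2.cvtColor(s,cv2.COLOR_BGR2HSV);m=cv2.inRange(hsv,(4,150,80),(20,255,255))
    k,l,st,ce=cv2.connectedComponentsWithStats(m);i=1+st[1:,4].argmax()
    ys,xs=np.where(l==i)
    c=ce[i]+[200,185];print("orange",st[i],c, "lid z0:",)
    if save: cv2.imwrite(save,cv2.resize(s,None,fx=5,fy=5,interpolation=2))
    return c
def rep():
    o=env.observe();print(o["time_s"],o["position"],o["ft_force"],o["wrist_torque"],o["grip_width"],o["q"].round(1))
E
python3 - <<'E'
from w import *
c=wing("pics/s5.png");print(plane("side",*c,.1045));rep()
A=np.array([.503,-.0935,.1045]);print(proj("side",A))
E
```

```text
orange [ 26  32  15  11 133] [232.9699 221.985 ] lid z0:
[ 0.501  -0.0925  0.1045]
7.4 [ 0.4964 -0.0368  0.1722] [ 0.2982 -0.2188  0.519 ] [0.0252 0.0385 0.0282] 0.06569279140540699 [-17.9  19.7  88.   -0.   72.3 -95.4]
(np.float64(233.8964794674275), np.float64(221.9925506973084))
```

View pics/s5.png

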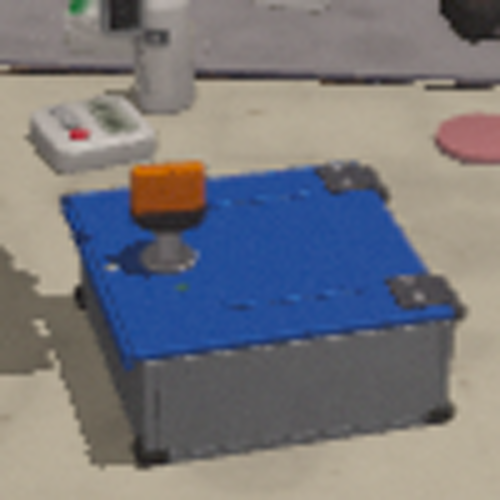

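Wing at (234,222) agrees with the expected axis (0.502,-0.093); lid stays shut. I move over it and descend.

Request:
arm_command:
  steps:
    - {"delta_pos":[2,-18,0],"dr":[0,0,0]}
    - {"delta_pos":[2,-19,0],"dr":[0,0,0]}
    - {"delta_pos":[2,-19,0],"dr":[0,0,0]}
    - {"delta_pos":[0,0,-20],"dr":[0,0,0]}
    - {"delta_pos":[0,0,-20],"dr":[0,0,0]}
    - {"delta_pos":[0,0,-20],"dr":[0,0,0]}
    - {"delta_pos":[0,0,-8],"dr":[0,0,0]}
    - {"delta_pos":[0,0,-5],"dr":[0,0,0]}
    - {"delta_pos":[0,0,0],"dr":[0,0,0]}

```text
time_s: 8.3
position: [0.5026, -0.0928, 0.0998]
tool_rot: [[0.217, 0.976, -0.0], [0.976, -0.217, 0.0], [0.0, -0.0, -1.0]]
ft_force: [0.8, 0.4, 0.7]
grip_width: 0.0854
```

Request:
arm_command:
  steps:
    - {"delta_pos":[0,0,0],"dr":[0,0,0]}
    - {"delta_pos":[0,0,0],"dr":[0,0,0]}
    - {"delta_pos":[0,0,0],"dr":[0,0,0]}
    - {"delta_pos":[0,0,0],"dr":[0,0,0]}
  grip: 0.25

```text
time_s: 8.7
position: [0.5026, -0.0929, 0.1001]
tool_rot: [[0.217, 0.976, 0.001], [0.976, -0.217, -0.0], [-0.0, 0.001, -1.0]]
ft_force: [-0.4, 0.1, 0.7]
grip_width: 0.0285
```

```bash
python3 - <<'E'
from w import *
rep();wing("pics/s6.png")
E
```

```text
8.7 [ 0.5026 -0.0929  0.1001] [-0.404   0.0506  0.6958] [-0.0116  0.0918  0.0139] 0.02845099177561872 [ -23.8   25.9   91.8   -0.    62.2 -101.2]
orange [26 33  5 10 43] [228.2326 222.2093] lid z0:
```

View pics/s6.png

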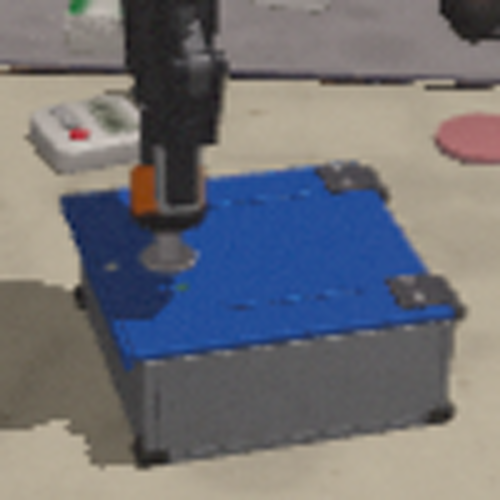

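Picture: near finger beside the wing, tip at (178,212), just above the flange. I raise 2 mm, since the tips swing forward on closing, and then grip.

Request:
arm_command:
  steps:
    - {"delta_pos":[0,0,2],"dr":[0,0,0]}
    - {"delta_pos":[0,0,0],"dr":[0,0,0]}

```text
time_s: 8.95
position: [0.5027, -0.0929, 0.1021]
tool_rot: [[0.217, 0.976, 0.001], [0.976, -0.217, -0.0], [-0.0, 0.001, -1.0]]
ft_force: [-0.2, 0.4, 0.8]
grip_width: 0.0211
```

Request:
arm_command:
  steps:
    - {"delta_pos":[0,0,0],"dr":[0,0,0]}
    - {"delta_pos":[0,0,0],"dr":[0,0,0]}
    - {"delta_pos":[0,0,0],"dr":[0,0,0]}
    - {"delta_pos":[0,0,0],"dr":[0,0,0]}
    - {"delta_pos":[0,0,0],"dr":[0,0,0]}
  grip: 0
  squeeze: 30

```text
time_s: 9.45
position: [0.5025, -0.0924, 0.1019]
tool_rot: [[0.217, 0.976, 0.0], [0.976, -0.217, 0.001], [0.001, -0.0, -1.0]]
ft_force: [1.0, 5.9, 3.9]
grip_width: 0.009
```

```bash
python3 - <<'E'
from w import *
rep()
E
```

```text
9.45 [ 0.5025 -0.0924  0.1019] [0.9847 5.8929 3.8975] [ 0.9122 -0.1293 -0.0736] 0.009034016860523584 [ -23.7   25.8   91.7    0.    62.5 -101.2]
```

Request:
arm_command:
  steps:
    - {"delta_pos":[0,0.8,0],"dr":[0,0,0]}
    - {"delta_pos":[0,0,0],"dr":[0,0,0]}

```text
time_s: 9.65
position: [0.5026, -0.0922, 0.1019]
tool_rot: [[0.217, 0.976, 0.0], [0.976, -0.217, -0.001], [-0.0, 0.0, -1.0]]
ft_force: [0.5, 2.3, 2.0]
grip_width: 0.0089
```

Request:
arm_command:
  steps:
    - {"delta_pos":[0,0.5,0],"dr":[0,0,0]}
    - {"delta_pos":[0,0,-1],"dr":[0,0,0]}
    - {"delta_pos":[0,0,-1],"dr":[0,0,0]}
    - {"delta_pos":[0,0,-1],"dr":[0,0,0]}
    - {"delta_pos":[0,0,-1],"dr":[0,0,0]}
    - {"delta_pos":[0,0,0],"dr":[0,0,0]}

```text
time_s: 10.25
position: [0.5026, -0.0918, 0.0978]
tool_rot: [[0.217, 0.976, 0.0], [0.976, -0.217, -0.001], [-0.001, 0.0, -1.0]]
ft_force: [-1.1, -1.3, 3.8]
grip_width: 0.0087
```

Request:
arm_command:
  steps:
    - {"delta_pos":[0,0,-1],"dr":[0,0,0]}
    - {"delta_pos":[0,0,-1],"dr":[0,0,0]}
    - {"delta_pos":[0,0,0],"dr":[0,0,0]}

```text
time_s: 10.55
position: [0.5026, -0.0917, 0.0958]
tool_rot: [[0.217, 0.976, 0.0], [0.976, -0.217, -0.0], [-0.0, 0.0, -1.0]]
ft_force: [-0.8, -3.6, 4.4]
grip_width: 0.0086
```

```bash
python3 - <<'E'
from w import *
rep();wing()
E
```

```text
10.55 [ 0.5026 -0.0917  0.0958] [-0.8352 -3.5726  4.4024] [-0.6658  0.1287 -0.0152] 0.008637201001871342 [ -23.6   26.3   92.2   -0.    61.6 -101.1]
orange [26 36 15  9 51] [230.8431 226.1961] lid z0:
```

Request:
arm_command:
  steps:
    - {"delta_pos":[0,-0.5,-1],"dr":[0,0,0]}
    - {"delta_pos":[0,0,0],"dr":[0,0,0]}

```text
time_s: 10.8
position: [0.5026, -0.0919, 0.0948]
tool_rot: [[0.217, 0.976, 0.0], [0.976, -0.217, 0.0], [0.0, 0.0, -1.0]]
ft_force: [0.2, -1.0, 5.1]
grip_width: 0.0088
```

Request:
arm_command:
  steps:
    - {"delta_pos":[0,0,-0.7],"dr":[0,0,0]}
    - {"delta_pos":[0,0,0],"dr":[0,0,0]}

```text
time_s: 11.0
position: [0.5026, -0.0919, 0.0941]
tool_rot: [[0.217, 0.976, 0.0], [0.976, -0.217, 0.0], [0.0, 0.0, -1.0]]
ft_force: [-0.4, -1.4, 4.7]
grip_width: 0.0091
```

Request:
arm_command:
  steps:
    - {"delta_pos":[0,0,-0.7],"dr":[0,0,0]}
    - {"delta_pos":[0,0,0],"dr":[0,0,0]}

```text
time_s: 11.2
position: [0.5026, -0.0919, 0.0935]
tool_rot: [[0.217, 0.976, 0.0], [0.976, -0.217, 0.0], [0.0, 0.0, -1.0]]
ft_force: [0.1, -0.5, 5.7]
grip_width: 0.0089
```

Request:
arm_command:
  steps:
    - {"delta_pos":[0,0,-0.8],"dr":[0,0,0]}
    - {"delta_pos":[0,0,0],"dr":[0,0,0]}

```text
time_s: 11.4
position: [0.5026, -0.0919, 0.0927]
tool_rot: [[0.217, 0.976, 0.0], [0.976, -0.217, 0.0], [0.0, 0.0, -1.0]]
ft_force: [0.6, -1.8, 5.7]
grip_width: 0.0088
```

Request:
arm_command:
  steps:
    - {"delta_pos":[0,0,-0.8],"dr":[0,0,0]}
    - {"delta_pos":[0,0,0],"dr":[0,0,0]}

```text
time_s: 11.6
position: [0.5026, -0.0919, 0.0919]
tool_rot: [[0.217, 0.976, 0.0], [0.976, -0.217, 0.0], [0.0, 0.0, -1.0]]
ft_force: [-0.2, -1.6, 6.6]
grip_width: 0.0087
```

Request:
arm_command:
  steps:
    - {"delta_pos":[0,0,-0.8],"dr":[0,0,0]}
    - {"delta_pos":[0,0,0],"dr":[0,0,0]}

```text
time_s: 11.8
position: [0.5026, -0.0919, 0.0911]
tool_rot: [[0.217, 0.976, 0.0], [0.976, -0.217, 0.0], [0.0, 0.0, -1.0]]
ft_force: [-1.0, -1.8, 6.7]
grip_width: 0.0094
```

Request:
arm_command:
  steps:
    - {"delta_pos":[0,0,-0.8],"dr":[0,0,0]}
    - {"delta_pos":[0,0,0],"dr":[0,0,0]}

```text
time_s: 12.0
position: [0.5026, -0.0919, 0.0903]
tool_rot: [[0.217, 0.976, 0.0], [0.976, -0.217, 0.0], [0.0, 0.0, -1.0]]
ft_force: [-1.0, -0.2, 6.2]
grip_width: 0.0088
```

Request:
arm_command:
  steps:
    - {"delta_pos":[0,0,-0.8],"dr":[0,0,0]}
    - {"delta_pos":[0,0,0],"dr":[0,0,0]}

```text
time_s: 12.2
position: [0.5026, -0.0919, 0.0896]
tool_rot: [[0.217, 0.976, 0.0], [0.976, -0.217, 0.0], [0.0, 0.0, -1.0]]
ft_force: [-0.4, 0.2, 6.5]
grip_width: 0.0093
```

Request:
arm_command:
  steps:
    - {"delta_pos":[0,0,-0.8],"dr":[0,0,0]}
    - {"delta_pos":[0,0,0],"dr":[0,0,0]}

```text
time_s: 12.4
position: [0.5026, -0.0919, 0.0888]
tool_rot: [[0.217, 0.976, 0.0], [0.976, -0.217, 0.0], [0.0, 0.0, -1.0]]
ft_force: [-0.5, -1.3, 6.8]
grip_width: 0.0092
```

Request:
arm_command:
  steps:
    - {"delta_pos":[0,0,-0.8],"dr":[0,0,0]}
    - {"delta_pos":[0,0,0],"dr":[0,0,0]}

```text
time_s: 12.6
position: [0.5027, -0.0919, 0.088]
tool_rot: [[0.217, 0.976, 0.0], [0.976, -0.217, 0.0], [0.0, 0.0, -1.0]]
ft_force: [-1.3, -0.3, 7.0]
grip_width: 0.0089
```

Request:
arm_command:
  steps:
    - {"delta_pos":[0,0,-0.8],"dr":[0,0,0]}
    - {"delta_pos":[0,0,0],"dr":[0,0,0]}

```text
time_s: 12.8
position: [0.5027, -0.0919, 0.0873]
tool_rot: [[0.217, 0.976, 0.0], [0.976, -0.217, 0.0], [0.0, 0.0, -1.0]]
ft_force: [-0.7, -0.8, 7.6]
grip_width: 0.009
```

Request:
arm_command:
  steps:
    - {"delta_pos":[0,0,-0.7],"dr":[0,0,0]}
    - {"delta_pos":[0,0,0],"dr":[0,0,0]}

```text
time_s: 13.0
position: [0.5027, -0.0919, 0.0866]
tool_rot: [[0.217, 0.976, 0.001], [0.976, -0.217, 0.0], [0.0, 0.0, -1.0]]
ft_force: [-1.1, -0.6, 8.5]
grip_width: 0.0088
```

Request:
arm_command:
  steps:
    - {"delta_pos":[0,0,-0.7],"dr":[0,0,0]}
    - {"delta_pos":[0,0,0],"dr":[0,0,0]}

```text
time_s: 13.2
position: [0.5027, -0.0919, 0.0859]
tool_rot: [[0.217, 0.976, 0.001], [0.976, -0.217, 0.0], [0.0, 0.0, -1.0]]
ft_force: [-1.8, -0.1, 8.3]
grip_width: 0.0091
```

Request:
arm_command:
  steps:
    - {"delta_pos":[0,0,-0.7],"dr":[0,0,0]}
    - {"delta_pos":[0,0,0],"dr":[0,0,0]}

```text
time_s: 13.4
position: [0.5027, -0.0919, 0.0856]
tool_rot: [[0.217, 0.976, 0.001], [0.976, -0.217, -0.0], [0.0, 0.001, -1.0]]
ft_force: [-2.2, -0.4, 12.4]
grip_width: 0.0093
```

Bottom stop gently felt (12 N, z 0.0856). I back off about 1 mm into the clear band and start turning clockwise.

Request:
arm_command:
  steps:
    - {"delta_pos":[0,0,0.8],"dr":[0,0,0]}
    - {"delta_pos":[0,0,0.7],"dr":[0,0,0]}
    - {"delta_pos":[0,0,0],"dr":[0,0,-3]}
    - {"delta_pos":[0,0,0],"dr":[0,0,-4]}
    - {"delta_pos":[0,0,0],"dr":[0,0,-4]}
    - {"delta_pos":[0,0,0],"dr":[0,0,0]}

```text
time_s: 14.0
position: [0.5026, -0.092, 0.0867]
tool_rot: [[0.401, 0.916, 0.0], [0.916, -0.401, -0.0], [-0.0, 0.0, -1.0]]
ft_force: [-1.0, -1.5, 7.5]
grip_width: 0.0089
```

```bash
python3 - <<'E'
from w import *
rep()
E
```

```text
14.0 [ 0.5026 -0.092   0.0867] [-0.974  -1.5229  7.5402] [-0.3869  0.1708 -0.0066] 0.008889064128832594 [-23.7  27.   92.8  -0.   60.2 -90. ]
```

Request:
arm_command:
  steps:
    - {"delta_pos":[0,0,0],"dr":[0,0,-4]}
    - {"delta_pos":[0,0,0],"dr":[0,0,-4]}
    - {"delta_pos":[0,0,0],"dr":[0,0,-2]}
    - {"delta_pos":[0,0,0],"dr":[0,0,0]}

```text
time_s: 14.4
position: [0.5026, -0.0921, 0.0867]
tool_rot: [[0.553, 0.833, 0.0], [0.833, -0.553, -0.0], [-0.0, 0.0, -1.0]]
ft_force: [-1.8, -2.1, 7.6]
grip_width: 0.0091
```

```bash
python3 - <<'E'
from w import *
rep()
E
```

```text
14.4 [ 0.5026 -0.0921  0.0867] [-1.786  -2.1476  7.6327] [-0.457   0.2928 -0.0192] 0.009098805747522802 [-23.7  27.   92.8  -0.   60.2 -80.1]
```

Request:
arm_command:
  steps:
    - {"delta_pos":[-0.1,-0.1,0],"dr":[0,0,-4]}
    - {"delta_pos":[-0.1,-0.1,0],"dr":[0,0,-6]}
    - {"delta_pos":[-0.1,-0.1,0],"dr":[0,0,-6]}
    - {"delta_pos":[-0.1,0,0],"dr":[0,0,-6]}
    - {"delta_pos":[0,0,0],"dr":[0,0,0]}

```text
time_s: 14.9
position: [0.5022, -0.0923, 0.0867]
tool_rot: [[0.826, 0.564, 0.0], [0.564, -0.826, -0.0], [0.0, 0.0, -1.0]]
ft_force: [-0.8, -1.4, 7.0]
grip_width: 0.0089
```

```bash
python3 - <<'E'
from w import *
rep()
E
```

```text
14.9 [ 0.5022 -0.0923  0.0867] [-0.773  -1.4353  6.9796] [-0.3488  0.2621 -0.079 ] 0.008856465625140046 [-23.7  27.   92.8   0.   60.2 -58. ]
```

Request:
arm_command:
  steps:
    - {"delta_pos":[-0.1,-0.1,0],"dr":[0,0,-6]}
    - {"delta_pos":[-0.1,0,0],"dr":[0,0,-6]}
    - {"delta_pos":[0,0,0],"dr":[0,0,-6]}
    - {"delta_pos":[0,0,0],"dr":[0,0,-6]}
    - {"delta_pos":[0,0,0],"dr":[0,0,0]}

```text
time_s: 15.4
position: [0.5019, -0.0924, 0.0867]
tool_rot: [[0.984, 0.179, 0.0], [0.179, -0.984, -0.0], [0.0, 0.0, -1.0]]
ft_force: [-1.3, -1.8, 7.9]
grip_width: 0.009
```

```bash
python3 - <<'E'
from w import *
rep()
E
```

```text
15.4 [ 0.5019 -0.0924  0.0867] [-1.2787 -1.8379  7.9069] [-0.3045  0.314  -0.0019] 0.008966466023155257 [-23.7  26.9  92.9  -0.   60.2 -34.1]
```

Request:
arm_command:
  steps:
    - {"delta_pos":[-0.1,0,0],"dr":[0,0,-6]}
    - {"delta_pos":[-0.1,-0.1,0],"dr":[0,0,-6]}
    - {"delta_pos":[0,0,0],"dr":[0,0,-5]}
    - {"delta_pos":[0,0,0],"dr":[0,0,-3]}
    - {"delta_pos":[0,0,0],"dr":[0,0,0]}

```text
time_s: 15.9
position: [0.5016, -0.0924, 0.0866]
tool_rot: [[0.986, -0.167, -0.0], [-0.167, -0.986, 0.0], [-0.0, -0.0, -1.0]]
ft_force: [-1.9, -0.2, 8.0]
grip_width: 0.0089
```

```bash
python3 - <<'E'
from w import *
rep()
E
```

```text
15.9 [ 0.5016 -0.0924  0.0866] [-1.9238 -0.1733  7.9864] [-0.2212  0.4146 -0.0431] 0.008872297093629362 [-23.8  26.9  92.9   0.   60.2 -14.2]
```

Request:
arm_command:
  steps:
    - {"delta_pos":[-0.1,0,0],"dr":[0,0,-2]}
    - {"delta_pos":[0,0,0],"dr":[0,0,-1.5]}
    - {"delta_pos":[0,0,0],"dr":[0,0,0]}

```text
time_s: 16.2
position: [0.5015, -0.0923, 0.0867]
tool_rot: [[0.974, -0.226, -0.0], [-0.226, -0.974, 0.0], [-0.0, -0.0, -1.0]]
ft_force: [-0.6, -0.7, 8.0]
grip_width: 0.0091
```

```bash
python3 - <<'E'
from w import *
rep()
E
```

```text
16.2 [ 0.5015 -0.0923  0.0867] [-0.6456 -0.7207  8.0428] [-0.1729  0.3143 -0.005 ] 0.00908266766971223 [-23.8  26.9  92.9   0.   60.2 -10.7]
```

Request:
arm_command:
  steps:
    - {"delta_pos":[0,0,1],"dr":[0,0,0]}
    - {"delta_pos":[0,0,1],"dr":[0,0,0]}
    - {"delta_pos":[0,0,1],"dr":[0,0,0]}
    - {"delta_pos":[0,0,1],"dr":[0,0,0]}
    - {"delta_pos":[0,0,0],"dr":[0,0,0]}

```text
time_s: 16.7
position: [0.5015, -0.0924, 0.0906]
tool_rot: [[0.974, -0.225, -0.0], [-0.225, -0.974, 0.0], [-0.0, -0.0, -1.0]]
ft_force: [-1.3, -1.4, 5.9]
grip_width: 0.0089
```

```bash
python3 - <<'E'
from w import *
rep()
E
```

```text
16.7 [ 0.5015 -0.0924  0.0906] [-1.3004 -1.3675  5.9163] [-0.2112  0.1966  0.0133] 0.008933166934580163 [-23.8  26.6  92.6   0.   60.8 -10.7]
```

Request:
arm_command:
  steps:
    - {"delta_pos":[0,0,0.7],"dr":[0,0,0]}
    - {"delta_pos":[0,0,0],"dr":[0,0,0]}

```text
time_s: 16.9
position: [0.5015, -0.0924, 0.0913]
tool_rot: [[0.974, -0.225, -0.0], [-0.225, -0.974, 0.0], [-0.0, -0.0, -1.0]]
ft_force: [-0.9, -0.8, 7.2]
grip_width: 0.0088
```

Request:
arm_command:
  steps:
    - {"delta_pos":[0,0,0.5],"dr":[0,0,0]}
    - {"delta_pos":[0,0,0],"dr":[0,0,0]}

```text
time_s: 17.1
position: [0.5015, -0.0923, 0.0917]
tool_rot: [[0.974, -0.225, -0.0], [-0.225, -0.974, 0.0], [-0.0, -0.0, -1.0]]
ft_force: [-0.6, -1.5, 6.8]
grip_width: 0.009
```

Request:
arm_command:
  steps:
    - {"delta_pos":[0,0,0.5],"dr":[0,0,0]}
    - {"delta_pos":[0,0,0],"dr":[0,0,0]}

```text
time_s: 17.3
position: [0.5015, -0.0923, 0.0919]
tool_rot: [[0.974, -0.225, -0.001], [-0.225, -0.974, 0.0], [-0.001, -0.0, -1.0]]
ft_force: [-0.7, -2.1, 3.6]
grip_width: 0.0088
```

The upward force dropped and z stopped following at 0.0919, so the cam is seated. I release and withdraw.

Request:
arm_command:
  steps:
    - {"delta_pos":[0,0,0],"dr":[0,0,0]}
    - {"delta_pos":[0,0,0],"dr":[0,0,0]}
    - {"delta_pos":[0,0,0],"dr":[0,0,0]}
    - {"delta_pos":[0,0,0],"dr":[0,0,0]}
  grip: 0.6

```text
time_s: 17.7
position: [0.5015, -0.0924, 0.092]
tool_rot: [[0.974, -0.225, -0.0], [-0.225, -0.974, 0.0], [-0.0, -0.0, -1.0]]
ft_force: [-0.1, -0.3, -0.8]
grip_width: 0.0512
```

Request:
arm_command:
  steps:
    - {"delta_pos":[0,0,10],"dr":[0,0,0]}
    - {"delta_pos":[0,0,20],"dr":[0,0,0]}
    - {"delta_pos":[0,0,30],"dr":[0,0,0]}
    - {"delta_pos":[0,0,40],"dr":[0,0,0]}
    - {"delta_pos":[-20,10,30],"dr":[0,0,0]}
    - {"delta_pos":[-30,30,0],"dr":[0,0,0]}
    - {"delta_pos":[-30,30,0],"dr":[0,0,0]}
    - {"delta_pos":[-20,30,0],"dr":[0,0,0]}
    - {"delta_pos":[0,0,0],"dr":[0,0,0]}
    - {"delta_pos":[0,0,0],"dr":[0,0,0]}

```text
time_s: 18.7
position: [0.4017, 0.0077, 0.223]
tool_rot: [[0.975, -0.224, 0.002], [-0.224, -0.975, -0.001], [0.002, 0.0, -1.0]]
ft_force: [0.1, -1.2, 0.9]
grip_width: 0.0512
```

```bash
python3 - <<'E'
from w import *
rep();c=wing()
s=env.get_image("side");t=env.get_image("top")
a=cv2.resize(s[180:280,200:300],None,fx=4,fy=4,interpolation=2)
b=cv2.resize(t[190:290,235:335],None,fx=4,fy=4,interpolation=2)
cv2.imwrite("pics/f.png",np.hstack([a,b]))
E
```

```text
18.7 [0.4017 0.0077 0.223 ] [ 0.1047 -1.1659  0.8649] [-0.0158 -0.0662 -0.0524] 0.05118266937705094 [-15.9   7.1  96.3  -0.   76.5  -2.9]
orange [31 34  6 15 66] [233.2879 226.0606] lid z0:
```

View pics/f.png

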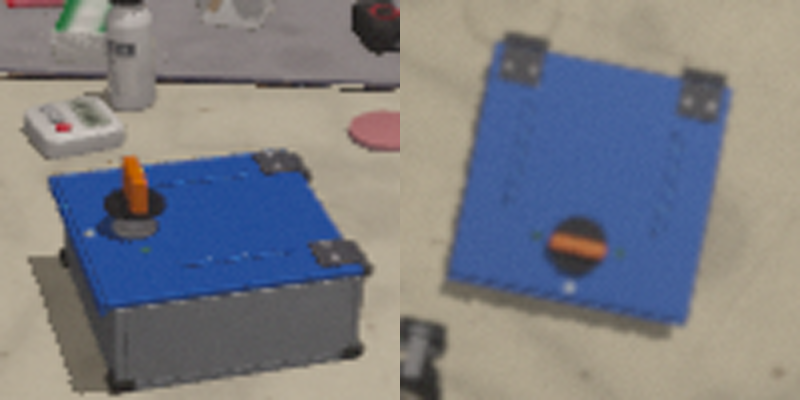

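Lid flush. In the top view the wing spans (548..608, 245), in line with the green dots (537,235) and (620,252). It sits about 10 mm lower than before, and the timer is in its place. I hand in.

```bash
python3 - <<'E'
from rig import env
print(env.close_job())
E
```

```text
the job is handed in; nothing more can be done
None
```

The lid is shut and the wing is locked, and I handed the job in at about 18.8 s. No verdict was reported.

- **Lid:** I pushed it down until it met the rim. The contact read 7.5 N as it closed, slightly over the suggested 1–5 N. It is flush in the last picture.
- **Wing:** I gripped it and pressed in small steps until I just felt the bottom stop, at about 16 mm and 12 N. I then backed off about 1 mm and turned it about 90° clockwise with almost no twisting force. Raising it slowly, the force dropped and the wing stopped following at about 10 mm below its unlocked height, so the cam caught.
- **Last checks:** The final picture shows the wing in line with the two green dots and clearly lower than before. The gripper is clear of the case and the force reading was near zero. The timer and white bottle look unmoved. I did not re-check the marker and amber bottles in the last picture, but the arm never went near them.
- **Disagreement:** The closed fingertips touched about level with the TCP, not 22 mm ahead of it as stated. I used the measured value for the grasp, and it held.

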